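Reject jar through the flap

TASK

Push the short, squat jar along its lane, through the hanging flap and into the reject box, until it slides down the slope inside, and draw back so that the flap hangs fully shut behind it. Only push it, steadily and with the fingertips: the jar is never lifted, toppled or flung along, and the other bottles and parts are left where they stand.

Things in the scene. Friction and masses are not known exactly. Their poses are not given: they have to be found in the camera images.
- chute: Fixed steel lane (260 x 210 mm, its flat top 50 mm above the bench) with a steel reject box at its end. Origin: on the lane's top, under the shut flap, mid-mouth; x points level along the lane into the box, y across, z up. Box inside: 120 mm wide, x = 0 to 150 mm; walls 4 mm; clear top 90 mm above the lane. Wings 25 mm high flare from the mouth to x = -41 mm, 168 mm apart there. Place, yaw vary.
- flap_rod (a point): Middle of the level hinge rod of the flap, 80 mm above the lane, over the box's origin, along y. The mouth under it is 120 mm wide, 77 mm high. Inside, 10 mm past the flap, the lane ends and a slick white plastic ramp falls 20 degrees to the back wall: the jar slides down it by itself once its middle is well past that edge (about 20 mm past the flap).
- flap (a joint): Angle of the flap: 0 = hanging shut, grows as its lower edge is pushed into the box (+x), to 1.45 rad; it cannot swing outwards. White plastic sheet 112 mm wide, 2.5 mm thick (5 mm at the rolled lower edge), 30 g, ends 5.5 mm above the lane. Swings freely: under 0.5 N opens it, it rests on whatever is under it and falls shut by its weight within a second.
- jar: The squat jar to push: amber glass, white lid, round, 62 mm in diameter and 45 mm high, 0.17 to 0.35 kg, standing upright on the lane 135 to 205 mm before the flap, up to 45 mm off the lane's middle line. Origin: centre of its underside; z up.
- tall_jar: Bystander: amber jar as wide as the squat one (62 mm) but 85 mm high. Origin: centre of its underside.
- bottle_a: Bystander: amber bottle, 58 mm in diameter, 150 mm high, upright. Origin: centre of its underside.
- bottle_b: Bystander: a second such bottle. Origin: centre of its underside.
- cap: Bystander: white plastic screw cap, 38 mm in diameter, 18 mm high, lying on the lane near its -y edge. Origin: centre of its underside.
- clamp: Bystander: white plastic clamp block, 30 x 50 x 26 mm, with a steel wing screw. Origin: centre of its underside.
- collar: Bystander: steel shaft collar, 44 mm across, 14 mm high. Origin: centre of its underside.
Not all that is in view belongs to the job. Leave any purple or turquoise look-alike of the jar alone.

How it is judged:
By the outcome, as a careful person would: the job done as asked, in the order asked, and still so for the second after the job is handed in, with the robot touching nothing.
It also fails if it takes over 38 s, if anything falls off the work surface, if the arm or the gripper's body presses on something with over 40 N, if the wrist force passes 120 N, or if a joint passes its speed limit or range.

ROBOT

A 7-joint arm with a two-finger parallel gripper is mounted at the origin on the work surface. World frame = base frame: x ahead of the robot, y to its left, z up, the work surface at z = 0. Lengths are in m, angles in rad, forces in N, time in s.
With the tool pointing down it reaches from about 0.35 to 0.9 m from the base axis. Payload 19.9 kg.
Tool frame: the origin (TCP) lies on the centre line of the jaws, within the pads' length; the fingertips stand 14 mm ahead of it and the grasp point (between the pads) lies 5 mm behind it; z points along the fingers, y is the direction in which the jaws open and shut (so a half turn about z gives the same grasp; the last joint's range is limited). The gripper opens to 85 mm and grips with 20 to 120 N. Pads are 22 mm wide; open, the fingers measure 114 mm over their backs; the gripper's body (76 mm by 85 mm) begins 54 mm behind the grasp point. The pads swing forward as they close: fully open they stand 13 mm farther back than shut.
Start: joints at [1.206, 0.417, -0.01, 1.614, 0.005, 1.111, -0.053], TCP at [0.199, -0.593, 0.245] pointing down, gripper open.
Joint ranges: [-2.81, 2.81], [-0.39, 2.02], [-1.27, 1.25], [0.06, 2.57], [-1.19, 4.33], [0.19, 2], [-2.82, 2.82]. Speed limits (rad/s): [1.89, 1.89, 2.39, 2.39, 3.01, 3.01, 3.01].

INTERFACE

Orientations are given as [roll, pitch, yaw] about the fixed x, y, z axes, in that order (R = Rz(yaw) Ry(pitch) Rx(roll)).
In Python, from cell import ctrl, viewer gives the robot as it stands.
- The arm moves only by the shell command python3 -m inch 'ROWS' [FORCE]. ROWS is JSON, a list of rows, each an object of numbers: "tx", "ty", "tz": the shift along the world's x, y, z in cm; "ax", "ay", "az": the turn, a rotation vector about the world's x, y, z in degrees; "gripper": the gripper's target within -1 to 1 (fully open at 1, half-way at 0, shut at -1). In form: [{"tx": .., "ty": .., "tz": .., "ax": .., "ay": .., "az": .., "gripper": ..}, ...]. A call has 1 to 20 rows; each row shifts and turns the commanded pose from where the row before left it; what a row does not reach is not made up. A row lasts 1/8 s, in which the tool goes at most 62.5 mm and 10.7 degrees, less where a joint would pass 70% of its speed; a pose out of reach is approached as far as the arm can. A call is refused whole if a number of a shift passes 6.25 or a number of a turn 10.7, either way. A call with a gripper value outside its range is refused whole. The fingers move at their own pace and stop on an object; FORCE is the grip in N (left out, the last holds). Time passes only in rows, so rows that do not move let the fingers close. It gives the time, the measured TCP pose, the force and the opening at its end, in the units of the state.
- ctrl.observe(): the state, without advancing time (a new reading comes with each control period).
- viewer.camera(name): name is "scene" or "top" or "wrist"; returns a dict with "img" (420x560x3 uint8, red, green, blue), "fx", "fy", "cx", "cy" (pixels), "k1" (the pictures are not rectified: a ray, as slopes to the right and down, at radius r is drawn at 1 + k1 r^2 times it, then the intrinsics apply), "view" (4x4, takes a point from world to camera coordinates). Camera axes: x right, y up, looking along -z (the intrinsics and any distortion apply to the point x, -y, -z); pixel columns grow to the right and rows downward; lengths in m; the calibration is good to about 2 mm. A picture is of the moment at which its call begins. There is no depth.
- ctrl.job_done(): hands the job in, once; it reports no verdict.
The state is a dict: "clock": time; "joints": joint angles; "joint_vel": joint speeds; "joint_efforts": joint torques, N m; "ee_pos": TCP position; "eef_rot": TCP orientation; "ft_force": force on the tool from outside, world axes, zero at the start; "wrist_torque": the same for the moment, N m; "gripper_width": finger opening in m.
Only numpy, scipy, OpenCV 4.12 (cv2) and the standard library are available. Lean on these libraries where they do the work, as an engineer would, in place of code of your own. Each camera call takes 0.05 s, during which the arm holds its last target. There are 200 camera calls.

## Working session

There is one attempt and no reset: what is moved stays moved. The work goes in short steps, Python scripts to look and compute and a shell command to move; the robot and the scene stay as the last step left them, time stands still between calls to the robot, and variables do not carry over. Pictures are saved under pics/ and viewed, about 8 in all and at most 12, crops included, and the job is handed in when it is done.

```bash
ls; mkdir -p pics
python3 - <<'E'
from cell import ctrl, viewer
import cv2,pickle
d={}
for n in ("scene","top"):
    c=viewer.camera(n); d[n]=c; cv2.imwrite(f"pics/{n}0.png",c["img"][:,:,::-1])
    print(n,c["fx"],c["cx"],c["cy"],c["k1"],c["view"])
pickle.dump(d,open("c0.pkl","wb"))
print(ctrl.observe())
E
```

```text
pics
scene 400.36029586821627 281.55961438750467 211.06264187663768 -0.07902378778349962 [[ 0.35344955  0.93531978 -0.01582181 -0.15610318]
 [-0.61825967  0.24626121  0.74639829  0.27140284]
 [ 0.70201738 -0.25403215  0.66531141 -1.2743786 ]
 [ 0.          0.          0.          1.        ]]
top 544.385384020158 285.02397009390404 214.2766338042165 -0.08729226954368721 [[ 2.73765903e-02 -9.99625088e-01  4.53267163e-04 -5.14748753e-02]
 [ 9.89572945e-01  2.71654313e-02  1.41447606e-01 -5.59181701e-01]
 [-1.41406889e-01 -3.42381225e-03  9.89945640e-01 -9.74826448e-01]
 [ 0.00000000e+00  0.00000000e+00  0.00000000e+00  1.00000000e+00]]
{'clock': 0.1, 'joints': array([ 1.20549843,  0.41792641, -0.010284  ,  1.61411793,  0.00471302,
        1.110709  , -0.05299721]), 'joint_vel': array([-0.00092716, -0.00199307,  0.0003583 ,  0.00019612,  0.00120466,
        0.00136499,  0.00173925]), 'joint_efforts': array([ 3.46515910e-03, -8.65818930e+01,  6.81191739e-01, -4.35630441e+01,
        1.92368712e-02,  4.94926891e-03, -1.24124907e-05]), 'ee_pos': array([ 0.19873776, -0.59224086,  0.24471368]), 'eef_rot': array([-3.14045997e+00,  1.06828759e-04,  3.23797174e-01]), 'ft_force': array([ 0.96086406, -0.56262979, -0.39582607]), 'wrist_torque': array([-0.0269774 , -0.03618034, -0.02588302]), 'gripper_width': 0.08563128511420304}
```

View pics/scene0.png

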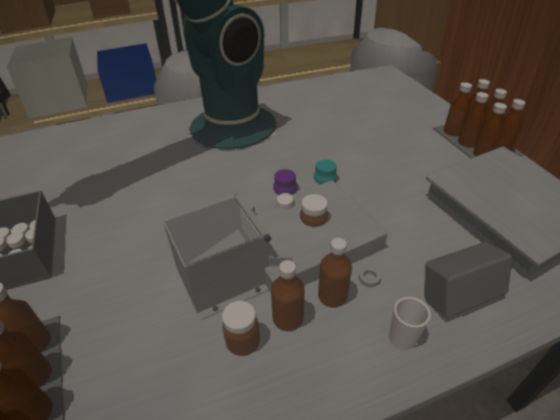

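View pics/top0.png

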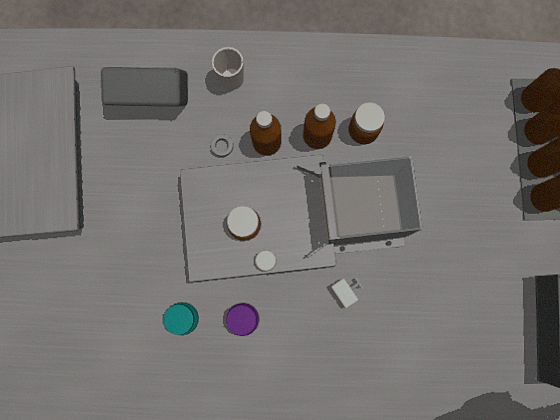

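The scene view shows the squat jar at (313,209) on the lane and the box at (215,250). In the top view the lane corners are about (180,169), (188,282) and (336,265). The jar lid is at (243,222), the cap at (265,260), and the flap rod runs from (325,163) to (331,243).

```bash
cat > h.py <<'E'
import numpy as np, cv2
def ray(c,uv,z):
    K=np.array([[c["fx"],0,c["cx"]],[0,c["fy"],c["cy"]],[0,0,1]])
    p=np.array([[(uv[0]-c["cx"])/c["fx"],(uv[1]-c["cy"])/c["fy"]]])[0]
    r=np.linalg.norm(p); s=r
    for _ in range(20): s=r/(1+c["k1"]*s*s)
    p=p*(s/max(r,1e-9))
    V=np.asarray(c["view"]);R=V[:3,:3];o=-R.T@V[:3,3]
    d=R.T@np.array([p[0],-p[1],-1]); return o+d*(z-o[2])/d[2]
def proj(c,P):
    V=np.asarray(c["view"]);q=V[:3,:3]@P+V[:3,3]; p=np.array([q[0],-q[1]])/-q[2]
    p=p*(1+c["k1"]*p@p); return c["fx"]*p[0]+c["cx"],c["fy"]*p[1]+c["cy"]
def blobs(c,amin=100):
    hsv=cv2.cvtColor(c["img"],cv2.COLOR_RGB2HSV)
    m=cv2.inRange(hsv,(0,0,165),(180,60,255))
    n,l,s,ce=cv2.connectedComponentsWithStats(m)
    return [(s[i],ce[i]) for i in range(1,n) if s[i,4]>amin]
E
python3 - <<'E'
import pickle,cv2,numpy as np
from h import *
d=pickle.load(open("c0.pkl","rb"));t=d["top"];s=d["scene"]
for n,c in d.items():
    for st,ce in blobs(c): print(n,st,ce.round(1))
for uv in [(180,169),(188,282),(336,265)]: print("lane",uv,ray(t,uv,.05).round(4))
for uv in [(325,163),(331,243)]: print("rod",ray(t,uv,.13).round(4))
im=cv2.resize(t["img"][140:300,165:435,::-1],None,fx=2.9,fy=2.9,interpolation=cv2.INTER_CUBIC)
im=np.clip(im.astype(float)*1.7,0,255).astype('uint8')
cv2.imwrite("pics/crop1.png",im)
E
```

```text
top [212  48  31  28 108] [224.3  66.7]
top [356 103  28  27 605] [369.7 116.2]
top [315 104  15  14 157] [322.  110.5]
top [257 111  14  14 158] [263.6 117.7]
top [228 207  30  30 685] [242.2 220.9]
top [256 251  19  19 281] [265.3 260. ]
top [332 279  26  28 359] [344.6 292.8]
lane (180, 169) [0.6392 0.1629 0.05  ]
lane (188, 282) [0.4296 0.1369 0.05  ]
lane (336, 265) [ 0.4681 -0.1316  0.05  ]
rod [ 0.6385 -0.1028  0.13  ]
rod [ 0.5007 -0.1152  0.13  ]
```

View pics/crop1.png

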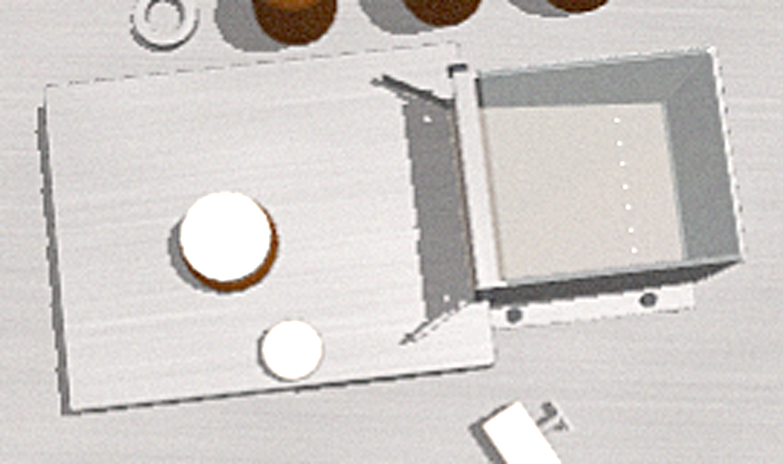

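The crop shows the lane corners at crop pixels (45,86), (66,412), (495,366) and (458,43), with the flap header at about (459,70) to (490,290). The jar lid sits well clear of the cap.

Run:
```python
import pickle,numpy as np
from h import *
d=pickle.load(open("c0.pkl","rb"));t=d["top"]
f=lambda u,v,z:ray(t,(u/2.9+165,v/2.9+140),z)
A,B,C,D=[f(*p,.05) for p in [(45,86),(66,412),(495,366),(458,43)]]
print("len",np.linalg.norm(A-B),np.linalg.norm(C-B),np.linalg.norm(D-A))
x=(C-B)/np.linalg.norm(C-B)+(D-A)/np.linalg.norm(D-A); yy=(A-B)/np.linalg.norm(A-B)
x/=np.linalg.norm(x); x2=np.array([yy[1],-yy[0],0]); print(x,x2); x=x+x2; x/=np.linalg.norm(x)
y=np.array([-x[1],x[0],0])
O=(A+B)/2+.25*x
print("x",x,"yaw",np.degrees(np.arctan2(x[1],x[0])),"O",O)
loc=lambda P:np.array([(P-O)@x,(P-O)@y])*1000
for p in (A,B,C,D): print(loc(p).round(1))
print("rod",loc(f(459,70,.135)),loc(f(490,290,.135)))
J=ray(t,(242.2,220.9),.095);print("jar",J,loc(J))
K=ray(t,(265.3,260),.068);print("cap",K,loc(K))
for n,u,z in (("ba",(263.6,117.7),.15),("bb",(322,110.5),.15),("tj",(369.7,116.2),.085)):print(n,loc(ray(t,u,z)))
```

```text
len 0.20991980039971608 0.2709143717500303 0.2684502529106922
[ 0.13339395 -0.99106309  0.        ] [ 0.11683805 -0.99315098  0.        ]
x [ 0.12512035 -0.99214157  0.        ] yaw -82.81229386311797 O [ 0.56500934 -0.09841216  0.05      ]
[-249.1  105. ]
[-250.9 -105. ]
[  20.  -102.4]
[ 19.3 107. ]
rod [ 9.89713494 69.52916295] [ 13.6783441  -61.74194905]
jar [0.53865961 0.03865989 0.095     ] [-139.2917701    -8.99216721]
cap [ 0.47268277 -0.00317704  0.068     ] [-106.03865676  -79.68518331]
ba [-84.05874776 156.87606412]
bb [ 16.60754782 159.94635594]
tj [109.53636003 162.61472725]
```

The chute origin comes out near (0.566,-0.108) with yaw -83°. The jar is at (0.539,0.039), about 150 mm before the flap and 9 mm off the middle line. I'll push with a half-open cradle of two fingers, with the tool tilted 30° so the gripper body stays outside the box. First I move behind the jar at height.

```bash
python3 -m inch '[{"tx":2.05,"ty":4.36,"tz":0.2,"az":5.1,"gripper":-0.1},{"tx":2.05,"ty":4.36,"tz":0.2,"az":5.1,"gripper":-0.1},{"tx":2.05,"ty":4.36,"tz":0.2,"az":5.1,"gripper":-0.1},{"tx":2.05,"ty":4.36,"tz":0.2,"az":5.1,"gripper":-0.1},{"tx":2.05,"ty":4.36,"tz":0.2,"az":5.1,"gripper":-0.1},{"tx":2.05,"ty":4.36,"tz":0.2,"az":5.1,"gripper":-0.1},{"tx":2.05,"ty":4.36,"tz":0.2,"az":5.1,"gripper":-0.1},{"tx":2.05,"ty":4.36,"tz":0.2,"az":5.1,"gripper":-0.1},{"tx":2.05,"ty":4.36,"tz":0.2,"az":5.1,"gripper":-0.1},{"tx":2.05,"ty":4.36,"tz":0.2,"az":5.1,"gripper":-0.1},{"tx":2.05,"ty":4.36,"tz":0.2,"az":5.1,"gripper":-0.1},{"tx":2.05,"ty":4.36,"tz":0.2,"az":5.1,"gripper":-0.1},{"tx":2.05,"ty":4.36,"tz":0.2,"az":5.1,"gripper":-0.1},{"tx":2.05,"ty":4.36,"tz":0.2,"az":5.1,"gripper":-0.1},{"tx":2.05,"ty":4.36,"tz":0.2,"az":5.1,"gripper":-0.1},{"tx":2.05,"ty":4.36,"tz":0.2,"az":5.1,"gripper":-0.1},{"gripper":-0.1}]'; python3 -c "
from cell import ctrl;o=ctrl.observe();print(o['joints'],o['eef_rot'])"
```

```text
[ 1.20549843  0.41792641 -0.010284    1.61411793  0.00471302  1.110709
 -0.05299721] [-3.14045997e+00  1.06828759e-04  3.23797174e-01]invalid input
```

```bash
python3 -m inch '[{"tx":2.05,"ty":4.36,"tz":0.2,"ax":0,"ay":0,"az":5.1,"gripper":-0.1},{"tx":2.05,"ty":4.36,"tz":0.2,"ax":0,"ay":0,"az":5.1,"gripper":-0.1},{"tx":2.05,"ty":4.36,"tz":0.2,"ax":0,"ay":0,"az":5.1,"gripper":-0.1},{"tx":2.05,"ty":4.36,"tz":0.2,"ax":0,"ay":0,"az":5.1,"gripper":-0.1},{"tx":2.05,"ty":4.36,"tz":0.2,"ax":0,"ay":0,"az":5.1,"gripper":-0.1},{"tx":2.05,"ty":4.36,"tz":0.2,"ax":0,"ay":0,"az":5.1,"gripper":-0.1},{"tx":2.05,"ty":4.36,"tz":0.2,"ax":0,"ay":0,"az":5.1,"gripper":-0.1},{"tx":2.05,"ty":4.36,"tz":0.2,"ax":0,"ay":0,"az":5.1,"gripper":-0.1},{"tx":2.05,"ty":4.36,"tz":0.2,"ax":0,"ay":0,"az":5.1,"gripper":-0.1},{"tx":2.05,"ty":4.36,"tz":0.2,"ax":0,"ay":0,"az":5.1,"gripper":-0.1},{"tx":2.05,"ty":4.36,"tz":0.2,"ax":0,"ay":0,"az":5.1,"gripper":-0.1},{"tx":2.05,"ty":4.36,"tz":0.2,"ax":0,"ay":0,"az":5.1,"gripper":-0.1},{"tx":2.05,"ty":4.36,"tz":0.2,"ax":0,"ay":0,"az":5.1,"gripper":-0.1},{"tx":2.05,"ty":4.36,"tz":0.2,"ax":0,"ay":0,"az":5.1,"gripper":-0.1},{"tx":2.05,"ty":4.36,"tz":0.2,"ax":0,"ay":0,"az":5.1,"gripper":-0.1},{"tx":2.05,"ty":4.36,"tz":0.2,"ax":0,"ay":0,"az":5.1,"gripper":-0.1},{"tx":0,"ty":0,"tz":0,"ax":0,"ay":0,"az":0,"gripper":-0.1}]'; python3 -c "
from cell import ctrl;o=ctrl.observe();print(o['joints'],o['eef_rot'])"
```

```text
clock: 2.22
ee_pos: [0.5271, 0.1085, 0.277]
eef_rot: [-3.141, -0.002, 1.754]
ft_force: [-0.7, -0.2, -0.8]
gripper_width: 0.0384
[ 0.33132536  0.30134528 -0.71157051  1.77501936  0.21236163  1.14401803
 -0.26359468] [-3.14124635e+00 -1.96406866e-03  1.75374278e+00]
```

```bash
python3 -m inch '[{"tx":0,"ty":0,"tz":-1,"ax":-4.92,"ay":-0.87,"az":0,"gripper":-0.1},{"tx":0,"ty":0,"tz":-1,"ax":-4.92,"ay":-0.87,"az":0,"gripper":-0.1},{"tx":0,"ty":0,"tz":-1,"ax":-4.92,"ay":-0.87,"az":0,"gripper":-0.1},{"tx":0,"ty":0,"tz":-1,"ax":-4.92,"ay":-0.87,"az":0,"gripper":-0.1},{"tx":0,"ty":0,"tz":-1,"ax":-4.92,"ay":-0.87,"az":0,"gripper":-0.1},{"tx":0,"ty":0,"tz":-1,"ax":-4.92,"ay":-0.87,"az":0,"gripper":-0.1},{"tx":0,"ty":0,"tz":0,"ax":0,"ay":0,"az":0,"gripper":-0.1}]'
python3 - <<'E'
from cell import ctrl,viewer
import cv2,numpy as np
from scipy.spatial.transform import Rotation as R
o=ctrl.observe();print(o['joints'],R.from_euler('xyz',o['eef_rot']).as_matrix().round(3))
c=viewer.camera("scene");cv2.imwrite("pics/s2.png",c["img"][:,:,::-1])
E
```

```text
clock: 3.1
ee_pos: [0.526, 0.1054, 0.2161]
eef_rot: [-3.137, 0.523, 1.751]
ft_force: [-0.3, 0.2, -0.1]
gripper_width: 0.0384
[-0.05235083  0.43924052 -0.58659026  1.82781973  0.73595557  1.30018289
 -0.77942917] [[-0.156  0.984  0.085]
 [ 0.852  0.177 -0.492]
 [-0.5   -0.004 -0.866]]
```

View pics/s2.png

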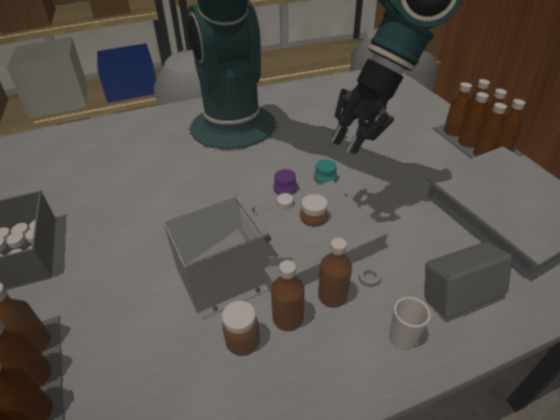

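The view shows the tool tilted towards the box above the back of the lane, fingertips at (350,145) and the jar untouched at (313,209). Next I lower the tool straight down.

```bash
python3 -m inch '[{"tx":0,"ty":0,"tz":-2,"ax":0,"ay":0,"az":0,"gripper":-0.1},{"tx":0,"ty":0,"tz":-2,"ax":0,"ay":0,"az":0,"gripper":-0.1},{"tx":0,"ty":0,"tz":-2,"ax":0,"ay":0,"az":0,"gripper":-0.1},{"tx":0,"ty":0,"tz":-2,"ax":0,"ay":0,"az":0,"gripper":-0.1},{"tx":0,"ty":0,"tz":-2,"ax":0,"ay":0,"az":0,"gripper":-0.1},{"tx":0,"ty":0,"tz":-2,"ax":0,"ay":0,"az":0,"gripper":-0.1},{"tx":0,"ty":0,"tz":-1.2,"ax":0,"ay":0,"az":0,"gripper":-0.1},{"tx":0,"ty":0,"tz":-0.6,"ax":0,"ay":0,"az":0,"gripper":-0.1},{"tx":0,"ty":0,"tz":0,"ax":0,"ay":0,"az":0,"gripper":-0.1}]'
python3 - <<'E'
from cell import ctrl,viewer
import cv2,numpy as np
from h import *
a=viewer.camera("scene")["img"][130:270,230:420,::-1];b=viewer.camera("top")["img"][140:300,150:360,::-1]
g=lambda i,f:np.clip(cv2.resize(i,None,fx=f,fy=f,interpolation=cv2.INTER_CUBIC)*1.6,0,255).astype('uint8')
a=g(a,2.1);b=g(b,1.9);H=max(a.shape[0],b.shape[0])
p=lambda i:cv2.copyMakeBorder(i,0,H-i.shape[0],0,0,cv2.BORDER_CONSTANT)
cv2.imwrite("pics/s3.png",np.hstack([p(a),p(b)]));print(p(a).shape,ctrl.observe()['joints'])
E
```

```text
clock: 4.28
ee_pos: [0.5269, 0.1052, 0.0792]
eef_rot: [-3.14, 0.523, 1.748]
ft_force: [0.3, -0.2, 0.3]
gripper_width: 0.0384
(304, 399, 3) [-0.1137969   0.64120748 -0.51655039  1.89782656  0.89112614  1.12514285
 -0.98808577]
```

View pics/s3.png

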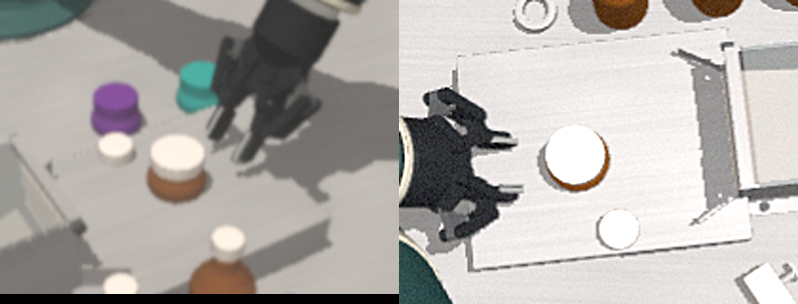

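The picture shows both fingertips level behind the jar, tips at crop (515,142) and (520,188) in the top view with the jar at (577,155). They are centred on it, and the cap is clear of the path. I start a slow push along the tool direction.

```bash
python3 -m inch '[{"tx":0.1,"ty":-0.59,"tz":0,"ax":0,"ay":0,"az":0,"gripper":-0.1},{"tx":0.1,"ty":-0.59,"tz":0,"ax":0,"ay":0,"az":0,"gripper":-0.1},{"tx":0.05,"ty":-0.3,"tz":0,"ax":0,"ay":0,"az":0,"gripper":-0.1},{"tx":0.05,"ty":-0.3,"tz":0,"ax":0,"ay":0,"az":0,"gripper":-0.1},{"tx":0.05,"ty":-0.3,"tz":0,"ax":0,"ay":0,"az":0,"gripper":-0.1},{"tx":0.05,"ty":-0.3,"tz":0,"ax":0,"ay":0,"az":0,"gripper":-0.1},{"tx":0.08,"ty":-0.45,"tz":0,"ax":0,"ay":0,"az":0,"gripper":-0.1},{"tx":0.1,"ty":-0.59,"tz":0,"ax":0,"ay":0,"az":0,"gripper":-0.1},{"tx":0.1,"ty":-0.59,"tz":0,"ax":0,"ay":0,"az":0,"gripper":-0.1},{"tx":0.1,"ty":-0.59,"tz":0,"ax":0,"ay":0,"az":0,"gripper":-0.1},{"tx":0.1,"ty":-0.59,"tz":0,"ax":0,"ay":0,"az":0,"gripper":-0.1},{"tx":0.1,"ty":-0.59,"tz":0,"ax":0,"ay":0,"az":0,"gripper":-0.1},{"tx":0.1,"ty":-0.59,"tz":0,"ax":0,"ay":0,"az":0,"gripper":-0.1},{"tx":0.1,"ty":-0.59,"tz":0,"ax":0,"ay":0,"az":0,"gripper":-0.1},{"tx":0.1,"ty":-0.59,"tz":0,"ax":0,"ay":0,"az":0,"gripper":-0.1},{"tx":0.1,"ty":-0.59,"tz":0,"ax":0,"ay":0,"az":0,"gripper":-0.1},{"tx":0.08,"ty":-0.45,"tz":0,"ax":0,"ay":0,"az":0,"gripper":-0.1},{"tx":0.05,"ty":-0.3,"tz":0,"ax":0,"ay":0,"az":0,"gripper":-0.1}]'
cat > look.py <<'E'
import sys
from cell import ctrl,viewer
from h import *
S=viewer.camera("scene");T=viewer.camera("top")
g=lambda i,f:np.clip(cv2.resize(i,None,fx=f,fy=f,interpolation=cv2.INTER_CUBIC)*1.6,0,255).astype('uint8')
a=g(S["img"][130:310,150:345,::-1],2.05);b=g(T["img"][130:310,220:430,::-1],1.9);H=max(a.shape[0],b.shape[0])
p=lambda i:cv2.copyMakeBorder(i,0,H-i.shape[0],0,0,cv2.BORDER_CONSTANT)
cv2.imwrite(f"pics/{sys.argv[1]}.png",np.hstack([p(a),p(b)]))
O=np.array([.5663,-.1083,.05]);x=np.array([.125,-.992,0]);y=np.array([.992,.125,0])
for s,c in blobs(T):
    if 150<c[1]<275 and 180<c[0]<420: P=ray(T,c,.095)-O;print(s,c.round(1),(P@x*1000).round(1),(P@y*1000).round(1))
P=ctrl.observe()["ee_pos"]-O;print("tcp",(P@x*1000).round(1),(P@y*1000).round(1))
E
python3 look.py s4
```

```text
clock: 6.62
ee_pos: [0.542, 0.016, 0.0793]
eef_rot: [-3.14, 0.523, 1.748]
ft_force: [0.0, 1.7, 0.4]
gripper_width: 0.0384
[ 234  188  106   84 1939] [295.7 247.2] -60.3 -64.4
[326 197  13  42 188] [331.1 222. ] 6.2 -26.3
[258 202  31  31 739] [273.  216.8] -94.6 -7.1
[341 238  64  15 367] [373.7 245. ] 76.2 -74.0
tcp -126.1 -8.6
```

View pics/s4.png

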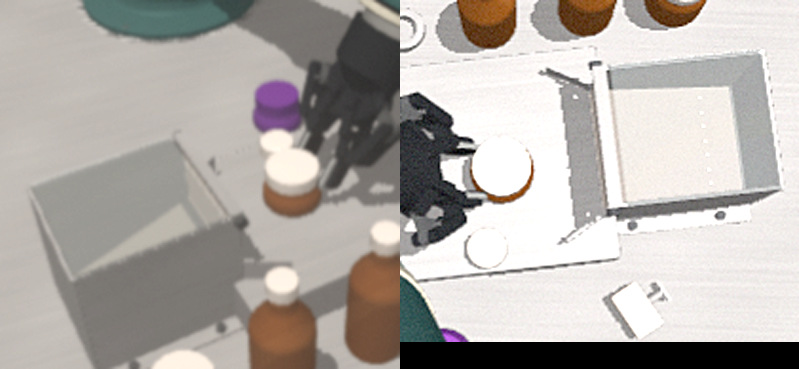

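The jar is upright in the cradle at x=-95, y=-7 mm in lane coordinates, seen at crop (502,168). The cap at (487,248) is unmoved and the flap is shut. I continue through the flap.

```bash
python3 -m inch '[{"tx":0.05,"ty":-0.3,"tz":0,"ax":0,"ay":0,"az":0,"gripper":-0.1},{"tx":0.08,"ty":-0.45,"tz":0,"ax":0,"ay":0,"az":0,"gripper":-0.1},{"tx":0.11,"ty":-0.59,"tz":0,"ax":0,"ay":0,"az":0,"gripper":-0.1},{"tx":0.11,"ty":-0.59,"tz":0,"ax":0,"ay":0,"az":0,"gripper":-0.1},{"tx":0.11,"ty":-0.59,"tz":0,"ax":0,"ay":0,"az":0,"gripper":-0.1},{"tx":0.11,"ty":-0.59,"tz":0,"ax":0,"ay":0,"az":0,"gripper":-0.1},{"tx":0.11,"ty":-0.59,"tz":0,"ax":0,"ay":0,"az":0,"gripper":-0.1},{"tx":0.11,"ty":-0.59,"tz":0,"ax":0,"ay":0,"az":0,"gripper":-0.1},{"tx":0.11,"ty":-0.59,"tz":0,"ax":0,"ay":0,"az":0,"gripper":-0.1},{"tx":0.11,"ty":-0.59,"tz":0,"ax":0,"ay":0,"az":0,"gripper":-0.1},{"tx":0.11,"ty":-0.59,"tz":0,"ax":0,"ay":0,"az":0,"gripper":-0.1},{"tx":0.11,"ty":-0.59,"tz":0,"ax":0,"ay":0,"az":0,"gripper":-0.1},{"tx":0.11,"ty":-0.59,"tz":0,"ax":0,"ay":0,"az":0,"gripper":-0.1},{"tx":0.11,"ty":-0.59,"tz":0,"ax":0,"ay":0,"az":0,"gripper":-0.1},{"tx":0.11,"ty":-0.59,"tz":0,"ax":0,"ay":0,"az":0,"gripper":-0.1},{"tx":0.11,"ty":-0.59,"tz":0,"ax":0,"ay":0,"az":0,"gripper":-0.1},{"tx":0.08,"ty":-0.45,"tz":0,"ax":0,"ay":0,"az":0,"gripper":-0.1},{"tx":0.05,"ty":-0.3,"tz":0,"ax":0,"ay":0,"az":0,"gripper":-0.1}]'; python3 look.py s5
```

```text
clock: 8.98
ee_pos: [0.5601, -0.0816, 0.0793]
eef_rot: [-3.14, 0.523, 1.748]
ft_force: [-0.6, 2.3, 2.1]
gripper_width: 0.0381
[324 175  15  64 297] [330.1 212.6] 6.3 -9.6
[ 286  238  119   32 1229] [331.4 253.1] 0.7 -80.8
tcp -27.2 -2.9
```

View pics/s5.png

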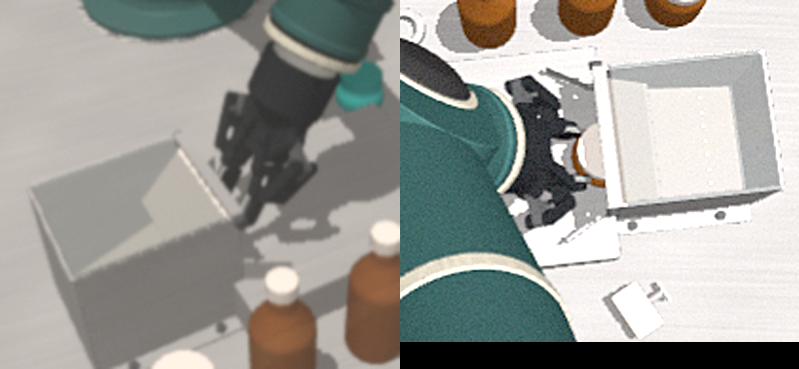

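The jar is half under the flap at crop (590,155), with the flap open on it. The finger knuckles are still 30 mm or more short of the box front and the force is about 2 N. I ease it over the edge.

```bash
python3 -m inch '[{"tx":0.04,"ty":-0.3,"tz":0.05,"ax":0,"ay":0,"az":0,"gripper":-0.1},{"tx":0.06,"ty":-0.4,"tz":0.05,"ax":0,"ay":0,"az":0,"gripper":-0.1},{"tx":0.06,"ty":-0.4,"tz":0.05,"ax":0,"ay":0,"az":0,"gripper":-0.1},{"tx":0.06,"ty":-0.4,"tz":0.05,"ax":0,"ay":0,"az":0,"gripper":-0.1},{"tx":0.06,"ty":-0.4,"tz":0,"ax":0,"ay":0,"az":0,"gripper":-0.1},{"tx":0.06,"ty":-0.4,"tz":0,"ax":0,"ay":0,"az":0,"gripper":-0.1}]'; python3 look.py s6
```

```text
clock: 9.82
ee_pos: [0.5632, -0.1049, 0.0811]
eef_rot: [-3.14, 0.523, 1.748]
ft_force: [0.0, -0.1, 0.3]
gripper_width: 0.0383
[325 188  14  51 267] [330.5 215.7] 6.3 -15.1
[305 238 100  30 869] [345.3 251.6] 25.2 -80.5
tcp -3.6 -2.7
```

View pics/s6.png

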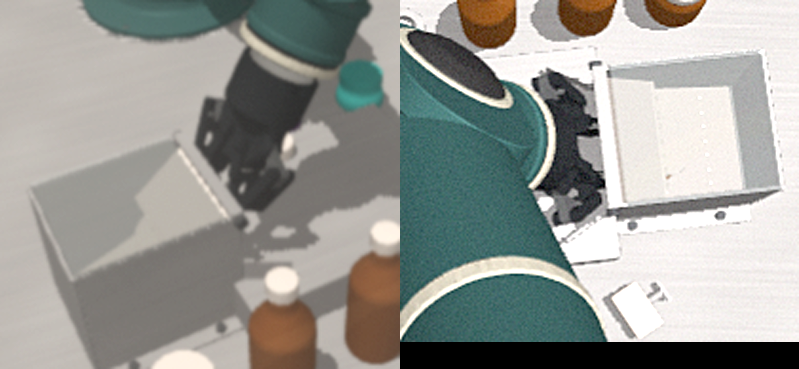

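The jar is now hidden under the opened flap, with only an amber trace at crop (668,175). The contact force has dropped to zero, so it may be starting to slide. I hold briefly and measure the amber in the box.

```bash
python3 -m inch '[{"tx":0,"ty":0,"tz":0,"ax":0,"ay":0,"az":0,"gripper":-0.1},{"tx":0,"ty":0,"tz":0,"ax":0,"ay":0,"az":0,"gripper":-0.1},{"tx":0,"ty":0,"tz":0,"ax":0,"ay":0,"az":0,"gripper":-0.1},{"tx":0,"ty":0,"tz":0,"ax":0,"ay":0,"az":0,"gripper":-0.1}]'
python3 - <<'E'
from cell import viewer
from h import *
T=viewer.camera("top");i=T["img"][155:250,325:420]
m=cv2.inRange(cv2.cvtColor(i,cv2.COLOR_RGB2HSV),(0,90,30),(25,255,255))
ys,xs=m.nonzero();print(len(xs), xs.min()+325 if len(xs) else 0, xs.max()+325 if len(xs) else 0)
for s,c in blobs(T): print(s,c.round(1))
E
```

```text
clock: 10.42
ee_pos: [0.5634, -0.1043, 0.0812]
eef_rot: [-3.14, 0.523, 1.748]
ft_force: [-0.1, 0.5, 0.3]
gripper_width: 0.0383
253 367 390
[212  47  31  30 201] [226.6  62.5]
[315 103  16  15 180] [322.2 110.3]
[355 102  30  29 653] [369.7 115.9]
[257 111  15  15 180] [263.9 117.8]
[324 175  15  64 291] [330.1 212.5]
[305 238 100  30 873] [344.8 251.7]
[223 271  99  30 207] [269.8 279.2]
[332 278  27  30 412] [344.7 292.8]
[243 386 120  34 252] [301.6 395.7]
```

The amber patch now spans columns 367–390 in the box, so the jar is on the ramp and sliding. I draw back along the same line and then lift.

```bash
python3 -m inch '[{"tx":-0.1,"ty":0.6,"tz":0,"ax":0,"ay":0,"az":0,"gripper":-0.1},{"tx":-0.18,"ty":1,"tz":0,"ax":0,"ay":0,"az":0,"gripper":-0.1},{"tx":-0.18,"ty":1,"tz":0,"ax":0,"ay":0,"az":0,"gripper":-0.1},{"tx":-0.18,"ty":1,"tz":0,"ax":0,"ay":0,"az":0,"gripper":-0.1},{"tx":-0.18,"ty":1,"tz":0,"ax":0,"ay":0,"az":0,"gripper":-0.1},{"tx":-0.18,"ty":1,"tz":0,"ax":0,"ay":0,"az":0,"gripper":-0.1},{"tx":-0.18,"ty":1,"tz":0,"ax":0,"ay":0,"az":0,"gripper":-0.1},{"tx":-0.18,"ty":1,"tz":0,"ax":0,"ay":0,"az":0,"gripper":-0.1},{"tx":-0.18,"ty":1,"tz":0,"ax":0,"ay":0,"az":0,"gripper":-0.1},{"tx":-0.18,"ty":1,"tz":0,"ax":0,"ay":0,"az":0,"gripper":-0.1},{"tx":-0.2,"ty":1.2,"tz":0,"ax":0,"ay":0,"az":0,"gripper":-0.1},{"tx":-0.2,"ty":1.2,"tz":0,"ax":0,"ay":0,"az":0,"gripper":-0.1},{"tx":-0.2,"ty":1.2,"tz":0,"ax":0,"ay":0,"az":0,"gripper":-0.1},{"tx":-0.2,"ty":1.2,"tz":1,"ax":0,"ay":0,"az":0,"gripper":-0.1},{"tx":-0.2,"ty":1.2,"tz":2,"ax":0,"ay":0,"az":0,"gripper":-0.1},{"tx":-0.2,"ty":1.2,"tz":2,"ax":0,"ay":0,"az":0,"gripper":-0.1},{"tx":-0.2,"ty":1.2,"tz":2,"ax":0,"ay":0,"az":0,"gripper":-0.1},{"tx":-0.2,"ty":1.2,"tz":2,"ax":0,"ay":0,"az":0,"gripper":-0.1},{"tx":0,"ty":0,"tz":2,"ax":0,"ay":0,"az":0,"gripper":-0.1},{"tx":0,"ty":0,"tz":0,"ax":0,"ay":0,"az":0,"gripper":-0.1}]'; python3 look.py s7
python3 - <<'E'
from cell import viewer
from h import *
import pickle
T=viewer.camera("top");d=pickle.load(open("c0.pkl","rb"))
for n,c in(("before",d["top"]),("now",T)):
  print(n,[(c_.round(1).tolist(),int(s[4])) for s,c_ in blobs(c)])
E
```

```text
clock: 12.98
ee_pos: [0.5308, 0.0875, 0.1932]
eef_rot: [3.14, 0.523, 1.746]
ft_force: [-0.2, 0.1, -0.2]
gripper_width: 0.0385
[256 251  20  20 310] [265.4 260. ] -115.0 -81.4
tcp -198.2 -11.5
before [([224.3, 66.7], 108), ([369.7, 116.2], 605), ([322.0, 110.5], 157), ([263.6, 117.7], 158), ([242.2, 220.9], 685), ([265.3, 260.0], 281), ([344.6, 292.8], 359)]
now [([226.3, 62.9], 177), ([369.7, 116.0], 635), ([321.9, 110.4], 172), ([263.8, 117.8], 177), ([265.4, 260.0], 308), ([344.6, 292.9], 395)]
```

View pics/s7.png

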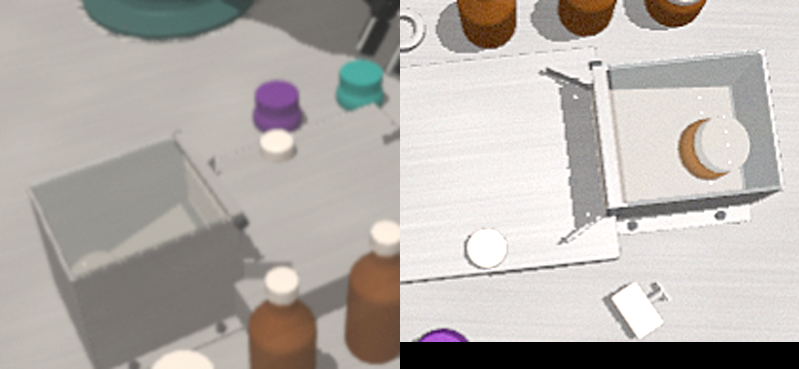

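The jar is resting at the back of the ramp at crop (715,147). The flap is back to its starting look and the bystanders' blobs are unmoved. The arm is clear, with no force on it.

```bash
python3 -c "
from cell import ctrl;print(ctrl.job_done())"
```

```text
the job is handed in; nothing more can be done
None
```

The squat jar is in the reject box and the job is handed in, about 13 s into the 38 s limit. I pushed it with the two half-open fingertips, the tool tilted 30°, at no more than about 50 mm/s. It went through the flap and slid down the ramp by itself, and then I drew back and lifted clear.

- **Jar:** the last top view shows it resting at the back of the ramp, lying with the slope rather than toppled.
- **Flap:** it hangs as it did at the start, judged by eye from the pictures because I had no direct reading of its angle.
- **Bystanders:** the cap, clamp, both bottles and the tall jar stayed within 0.3 pixel of their starting positions. I checked the collar and the look-alikes only by eye.
- **Forces:** readings between moves were about 3 N at most, and about 0 at the end with the robot touching nothing.

One thing disagreed: the lane measured about 270 mm long rather than 260. I placed the flap at the rod as seen in the picture, and the push confirmed that position. The white cup's highlight shifted about 4 pixels between pictures. I put that down to lighting, because the arm never went near it.

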